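# Strip a Y-strainer and load its screen into a full wash tray

### The arm

A 6-joint arm with a two-finger parallel gripper is mounted at the origin on a cart in front of the work surface, level with it; the furniture and walls round the work are solid. World frame = base frame: x ahead of the robot, y to its left, z up, the work surface at z = 0. Lengths are in mm, angles in rad, forces in N, time in s.
With the tool pointing down it reaches from about 400 to 925 mm from the base axis. Payload 12.5 kg.
Tool frame: the origin (TCP) lies midway between the tips of the shut fingers; the grasp point (between the pads) lies 19 mm behind it (env.pinch_z is the z of the grasp point in the tool frame, in mm); z points along the fingers, y is the line along which they close (so a half turn about z gives the same grasp; the last joint's range is limited). The gripper opens to 95 mm and grips with 3 to 60 N. Pads are 20 mm wide; open, the fingers measure 119 mm over their backs; the gripper's body (75 mm by 180 mm) begins 59 mm behind the grasp point.
Start: joints at [-0.106, 0.491, 1.559, -0, 1.092, -0.106], TCP at [625.017, 0.021, 214.661] pointing down, gripper open.
Joint ranges: [-3.1, 3.1], [-0.84, 2.19], [0.05, 2.79], [-1.13, 4.28], [0.06, 2.93], [-2.69, 2.69]. Speed limits (rad/s): [2.22, 2.22, 2.79, 3.14, 3.14, 3.14].

### API

Orientations are given as [roll, pitch, yaw] about the fixed x, y, z axes, in that order (R = Rz(yaw) Ry(pitch) Rx(roll)).
In Python, from cell import env, eyes gives the robot as it stands.
- The arm moves only by the shell command python3 -m inch 'ROWS'. ROWS is JSON, a list of rows, each a list of 3 entries, a list of its own where there are three numbers: the shift along the tool's x, y, z in units of 60 mm (1.0 is 60 mm), then the turn about the tool's z in units of 5 degrees (1.0 is 5 degrees), then the closure, from -1 (fully open) to 1 (shut). In form: [[[tx, ty, tz], turn, claw], ...]. A call has exactly 10 rows; each row shifts and turns the commanded pose from where the row before left it, along the tool's axes as they then stand; what a row does not reach is not made up. A row lasts 1/8 s, in which the tool goes at most 62.5 mm and 10.7 degrees, less where a joint would pass 70% of its speed; a pose out of reach is approached as far as the arm can. A call is refused whole if a number of a shift passes 1 or a number of a turn 1, either way. A call with a gripper value outside its range is refused whole. The fingers move at their own pace and stop on an object; the grip force is fixed at half the most. Time passes only in rows, so rows that do not move let the fingers close, or fill a call up. It gives the time, the measured TCP pose, the force, the opening and the grip force at its end, in the units of the state.
- env.state(): the state, without advancing time (a new reading comes with each control period).
- eyes.read_camera(name): name is "scene" or "side" or "wrist"; returns a dict with "pixels" (480x640x3 uint8, red, green, blue), "fx", "fy", "cx", "cy" (pixels), "distortion" ([k1, k2, p1, p2, k3] as OpenCV has them; the pictures are not rectified), "extrinsics" (4x4, takes a point from world to camera coordinates). Camera axes: x right, y down, z forward; pixel columns grow to the right and rows downward; lengths in mm; the calibration is good to about 2 mm. A picture is of the moment at which its call begins. There is no depth.
- env.job_done(): hands the job in; it is judged then, once.
Trained networks look in a picture, given as the dict that the camera call returned (one of the last four; its "shot" number tells which), for a name from the list of things; names that differ only in an ending like _2 or _b are one class to them, and where a whole thing is asked for, a point or a joint stands for the part that bears it (a point fixed in the world has none). Each returns a list of dicts, best first, with "score" (0 to 1); they miss things now and then, are a little off and sometimes report something else, mostly with a low value. They report only what shows in the picture. A call takes as long as a camera call. They do not tell look-alikes from the thing itself.
- eyes.boxes_of(name, picture): "centre" ([row, column] in pixels, amid what is visible of it).
- eyes.cut_out(name, picture): "mask" (480x640 bool, what is visible of it) and "centre" ([row, column] in pixels, amid what is visible of it).
- eyes.spot_point(name, picture): "centre" ([row, column] in pixels: a listed point, or the origin of a listed thing).
The state is a dict: "t": time; "joints": joint angles; "qvel": joint speeds; "tau": joint torques, N m; "eef_pos": TCP position; "tcp_rot": TCP orientation; "ft_force": force on the tool from outside, world axes, zero at the start; "moment": the same for the moment, N m; "opening": opening from 0.0 (shut) to 1.0 (fully open); "grip_force": force on a finger pad.
Only numpy, scipy, OpenCV 4.12 (cv2) and the standard library are available. Lean on these libraries where they do the work, as an engineer would, in place of code of your own. Each camera call takes 0.05 s, during which the arm holds its last target. There are 200 camera calls.

### The job

Strip the Y-strainer for washing, in reverse order of assembly: swing the clamp bail right back, lift off the bonnet, draw the core out while the screen stays seated in the leg, then draw out the screen. Stand the bonnet, then the core, upright in the front part of the wash tray, and last push the screen upright into the row along the tray's far wall, easing its neighbours apart so that all four screens stand in the row against that wall. Topple no screen and leave the jar and the bottle where they are.

Things in the scene. Friction and masses are not known exactly. Their poses are not given: they have to be found in the camera images.
- strainer: grey cast Y-strainer on a dark base plate 160 x 90 mm, fixed to the bench. Origin on the bench straight under the mouth of its leg; z up, +x away from where the leg leans. The pipe runs along x (flanges 80 mm, x -38 to 118, top 100 mm up). The round leg (70 mm outside) rises to the mouth, 147 mm above the origin, leaning 30 deg from vertical towards -x: leg axis (-0.5, 0, 0.866) in this frame
- mouth (a point): centre of the leg's round mouth face (bore 51 mm, 70 mm deep), where the bonnet's rim sits; 147 mm above the strainer's origin
- bore_floor (a point): centre of the bore's floor, 70 mm down the leg axis from the mouth; the screen's underside rests here when seated
- screen_top (a point): centre of the open top end of the stripped screen, 100 mm above its underside
- bail (a joint): angle of the bail, a steel wire clamp (6 mm wire) over the bonnet: 0 to 0.12 = clamped, grows to 2.2 as it swings over away from the lean (+x side). It turns about the strainer's y axis through two ears 8 mm below the mouth face along the leg axis, y +-46 mm; arms and crossbar 88 mm from that axis. Light friction (0.08 N m) holds it anywhere; a push on the tab moves it
- bail_tab (a point): outer end of the bail's thumb tab, a steel plate 26 mm wide along y, 6 mm thick, standing 27 mm outward from the middle of the crossbar; this point is 114 mm from the bail's pivot axis
- bonnet: plain aluminium cup, 60 mm outside, 76 mm tall, open end down on the mouth face, 51 mm bore, 65 mm deep inside, 65 mm lip at the rim, 18 mm pad on top. Origin at the centre of its open rim, z out of the closed top. It slips over the screen's end and the core's knob with about 2 mm play and may sit up to 6 mm downhill of the leg axis; 0.11 to 0.22 kg.
- core: steel core nested in the screen: tube 28 mm thick and 53 mm long, collar 36 mm, head plate 44 mm wide (60 to 64 mm above the origin, resting on the screen's rim), black round knob 20 mm wide from 68 to 88 mm. Origin at the centre of the tube's lower end, z towards the knob. Play in the screen 1.5 mm; 0.08 to 0.17 kg. Stands on its tube
- screen: the screen to strip: dark steel tube with fine upright wires, 46 mm outside, 40 mm inside, 100 mm long, closed bottom, open top. Origin at the centre of its underside, z to the open end (along the leg axis when seated). When seated its top 30 mm stand out of the mouth; about 2 mm play in the bore, so it may lie a little off the leg axis; 0.10 to 0.20 kg
- tray: open steel wash tray, fixed: inside 156 (x) x 204 mm (y), walls 3 mm thick and 30 mm high (wire rim to 33 mm), floor 3 mm above the bench. Origin on the bench under the outside of the middle of its far wall, z up, +x from the tray out over that wall: inside spans x -159 to -3. The row stands along the far wall; a screen touching it has its origin at x -26. The front part, x under -46, is empty
- row_a: a screen like the stripped one (46 mm wide, 100 mm tall, 0.14 kg, loose, smooth steel) but stood closed end up to drain, in the row at the tray's -y end. Origin at the centre of its underside. The gaps in the row are all narrower than 46 mm, but the row has room for four
- row_b: a like screen (46 x 100 mm, loose, closed end up) standing near the middle of the row; the gap to one of its neighbours is wider than to the other (30 to 44 mm). Origin at the centre of its underside
- row_c: a like screen (46 x 100 mm, loose, closed end up) standing in the row at the tray's +y end. Origin at the centre of its underside
- jar: bystander: white screw-top jar, 64 mm wide, 82 mm tall, between strainer and tray, nearer the robot. Origin at the centre of its underside
- bottle: bystander: small bottle with a cap, 57 mm wide, 118 mm tall, between strainer and tray, farther back. Origin at the centre of its underside
Mind the look-alikes: they are no part of the job. What is shaped like the bonnet but turquoise is not meant.

How it is judged:
By the outcome, as a careful person would: the job done as asked, in the order asked, and still so for the second after the job is handed in, with the robot touching nothing.
It also fails if it takes over 72 s, if anything falls off the work surface, if the arm or the gripper's body presses on something with over 40 N, if the wrist force passes 120 N, or if a joint passes its speed limit or range.

## Working session

There is one attempt and no reset: what is moved stays moved. The work goes in short steps, Python scripts to look and compute and a shell command to move; the robot and the scene stay as the last step left them, time stands still between calls to the robot, and variables do not carry over. Pictures are saved under pics/ and viewed, at most 10 in all, crops included, and the job is handed in when it is done.

```bash
ls; mkdir -p pics
cat > h.py <<'E'
import numpy as np, cv2
from cell import env, eyes
from scipy.spatial.transform import Rotation as R
def uv(p,pts):
    E=np.array(p["extrinsics"]);K=np.array([[p["fx"],0,p["cx"]],[0,p["fy"],p["cy"]],[0,0,1]])
    return cv2.projectPoints(np.float64(np.atleast_2d(pts)),cv2.Rodrigues(E[:3,:3])[0],E[:3,3],K,np.float64(p["distortion"]))[0][:,0]
def ray(p,rc):
    E=np.array(p["extrinsics"]);K=np.array([[p["fx"],0,p["cx"]],[0,p["fy"],p["cy"]],[0,0,1]])
    n=cv2.undistortPoints(np.float64([[rc[1],rc[0]]]),K,np.float64(p["distortion"]))[0,0]
    d=E[:3,:3].T@np.array([n[0],n[1],1]);return -E[:3,:3].T@E[:3,3],d/np.linalg.norm(d)
def onz(p,rc,z):
    o,d=ray(p,rc);return o+d*(z-o[2])/d[2]
def tri(a,ra,b,rb):
    A=0;B=0
    for o,d in(ray(a,ra),ray(b,rb)):
        M=np.eye(3)-np.outer(d,d);A=A+M;B=B+M@o
    x=np.linalg.solve(A,B);o,d=ray(a,ra);o2,d2=ray(b,rb);c=np.cross(d,d2)
    return x,abs((o2-o)@c)/np.linalg.norm(c)
def save(p,n): cv2.imwrite("pics/"+n+".png",cv2.cvtColor(p["pixels"],cv2.COLOR_RGB2BGR))
E
python3 - <<'E'
from h import *
P={n:eyes.read_camera(n) for n in("scene","side","wrist")}
for n,p in P.items():
    save(p,n+"0")
    print(n,np.round(-np.array(p["extrinsics"])[:3,:3].T@np.array(p["extrinsics"])[:3,3]))
    for k in("strainer","mouth","bail_tab","bonnet","tray","row_a","jar","bottle","screen","core"):
        print(k,[(np.round(d["centre"]).tolist(),round(d["score"],2)) for d in eyes.spot_point(k,p)][:5])
im=np.hstack([cv2.imread("pics/scene0.png"),cv2.imread("pics/side0.png")])
print(env.state())
E
```

```text
pics
scene [ -35. -732.  907.]
strainer [([261.0, 313.0], 0.92)]
mouth []
bail_tab [([198.0, 301.0], 0.67)]
bonnet [([239.0, 218.0], 0.88), ([224.0, 314.0], 0.76), ([284.0, 313.0], 0.56)]
tray [([336.0, 420.0], 0.62)]
row_a [([325.0, 390.0], 0.95), ([345.0, 410.0], 0.89), ([356.0, 432.0], 0.59)]
jar [([332.0, 313.0], 0.82), ([261.0, 313.0], 0.15)]
bottle [([297.0, 361.0], 0.63)]
screen []
core []
side [ 337. -970.  764.]
strainer [([270.0, 307.0], 0.88)]
mouth [([216.0, 311.0], 0.66)]
bail_tab [([183.0, 289.0], 0.6), ([373.0, 355.0], 0.36)]
bonnet [([223.0, 228.0], 0.95), ([218.0, 309.0], 0.9), ([287.0, 290.0], 0.61), ([182.0, 294.0], 0.21)]
tray [([239.0, 325.0], 0.59), ([350.0, 341.0], 0.22)]
row_a [([348.0, 341.0], 0.88), ([375.0, 351.0], 0.66), ([402.0, 364.0], 0.61)]
jar [([333.0, 260.0], 0.77)]
bottle []
screen []
core []
wrist [626.  70. 384.]
strainer []
mouth []
bail_tab []
bonnet [([122.0, 216.0], 0.58)]
tray [([373.0, 330.0], 0.72)]
row_a [([376.0, 309.0], 0.93), ([316.0, 302.0], 0.87)]
jar [([230.0, 156.0], 0.76)]
bottle [([206.0, 314.0], 0.57)]
screen []
core []
{'t': 1.65, 'joints': array([-1.05599673e-01,  4.90875808e-01,  1.55891713e+00, -1.52428285e-06,
        1.09170166e+00, -1.05594789e-01]), 'qvel': array([ 0.00193856, -0.00068992,  0.00038221, -0.00055467, -0.00175087,
        0.00130136]), 'tau': array([-7.94282350e-04, -6.12476206e+01, -2.58425993e+01,  6.91356137e-02,
        4.46202548e-02,  2.96820497e-05]), 'eef_pos': array([6.25007998e+02, 2.17098610e-02, 2.14670070e+02]), 'tcp_rot': array([3.14149529e+00, 1.16794561e-05, 1.57079214e+00]), 'ft_force': array([-0.70433868, -0.33976866, -0.21889775]), 'moment': array([-0.03066456, -0.01818948, -0.04542296]), 'grip_force': 0.0, 'opening': 1.0023434447183754}
```

View pictures.

View pics/scene0.png

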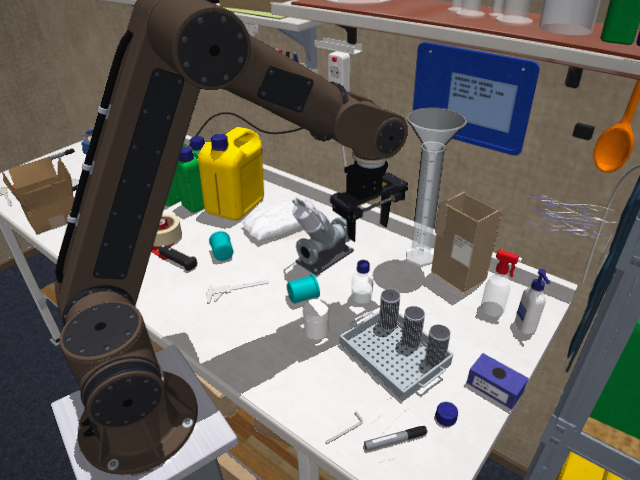

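View pics/side0.png

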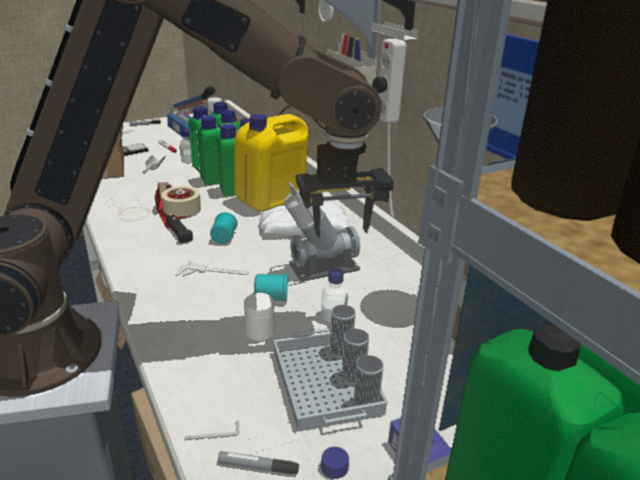

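Scene: turquoise bonnet look-alikes at (row 243,col 220) and (289,303) in the scene image are not meant; the aluminium cup on the strainer's leg (~(215,303)) under the wire bail is the one that fits. The row stands at (312,390), (327,413), (343,437); the strainer leg leans left (towards the robot/+y).

```bash
cat > m1.py <<'E'
from h import *
a=eyes.read_camera("scene");b=eyes.read_camera("side")
np.savez("P.npz",a=a["pixels"],b=b["pixels"])
for k,za in(("strainer",0),("mouth",None),("bail_tab",None),("bonnet",None),("tray",0),("row_a",3),("jar",0),("bottle",0)):
    A=eyes.spot_point(k,a);B=eyes.spot_point(k,b)
    for d in A:
        if za is not None:print(k,"a",np.round(onz(a,d["centre"],za)[:2]),round(d["score"],2))
    for e in B:
        if za is not None:print(k,"b",np.round(onz(b,e["centre"],za)[:2]),round(e["score"],2))
        for d in A:
            x,r=tri(a,d["centre"],b,e["centre"])
            if r<12:print(k,np.round(x),round(r,1))
def crop(p,r,c,h,w,s):return cv2.resize(cv2.cvtColor(p["pixels"],cv2.COLOR_RGB2BGR)[r:r+h,c:c+w],None,fx=s,fy=s,interpolation=cv2.INTER_CUBIC)
cv2.imwrite("pics/c1.png",np.hstack([crop(a,180,270,100,100,4),crop(b,170,265,120,100,4)[:400]]))
cv2.imwrite("pics/c2.png",np.hstack([crop(a,280,335,120,125,3.2),crop(b,300,265,140,125,3.2)[:384]]))
E
python3 m1.py
```

```text
strainer a [595. 203.] 0.57
strainer b [601. 201.] 0.68
strainer [604. 215. -10.] 2.1
mouth [593. 180. 166.] 3.8
bail_tab [554. 174. 259.] 8.8
bonnet [529.  90.  34.] 4.8
bonnet [602. 195. 151.] 8.4
bonnet [428. 472.   5.] 2.7
tray a [ 634. -191.] 0.79
row_a a [ 606. -104.] 0.86
row_a a [ 604. -196.] 0.78
row_a a [ 606. -262.] 0.55
row_a b [ 609. -181.] 0.94
row_a [ 601. -199.   15.] 9.7
row_a b [ 606. -107.] 0.7
row_a [ 608. -103.   -0.] 1.0
row_a b [ 601. -262.] 0.58
row_a [ 600. -266.    8.] 2.5
row_a b [662. 469.] 0.51
jar a [440. -17.] 0.75
jar b [ 606. -112.] 0.64
jar b [447. -16.] 0.58
jar [446.  -8.  -9.] 4.0
bottle a [621.  13.] 0.8
bottle a [780. 533.] 0.49
bottle b [615.   9.] 0.77
bottle [615.   7.   4.] 4.6
```

View pics/c1.png

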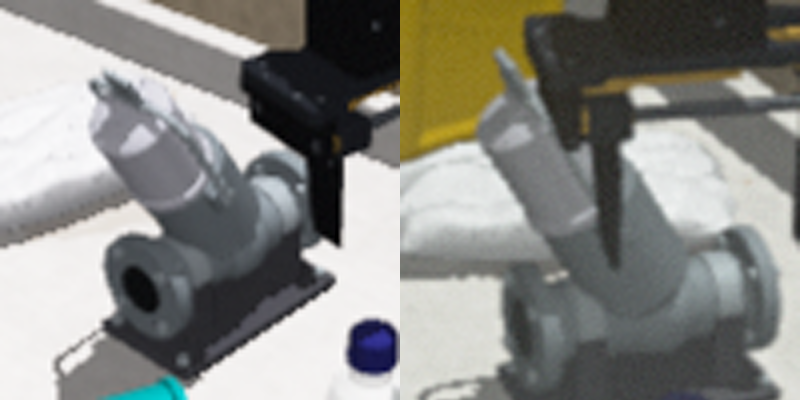

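View pics/c2.png

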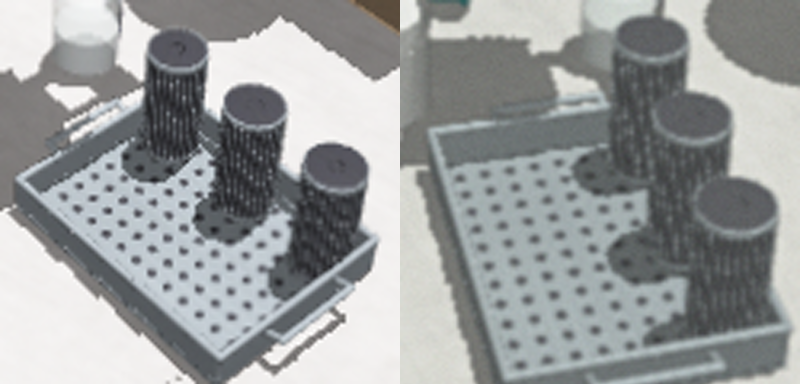

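Run:
```python
from h import *
a=eyes.read_camera("scene");b=eyes.read_camera("side")
for n,p,rc in(("A",a,(336,340.6)),("B",a,(391,403.8)),("C",a,(354,452.8)),("A",b,(340.6,275)),("B",b,(417,295)),("C",b,(402.5,387))):
    print(n,np.round(onz(p,rc,32)))
# strainer: flange centres at z 60, plate corners z~5
print("fl near",np.round(onz(a,(251,306.7),60)),"far",np.round(onz(a,(222,340),60)))
for rc in((262,296),(276,317),(250,353)):print("plate",np.round(onz(a,rc,5)))
# side: near flange, far flange
print(np.round(onz(b,(170+340/4,265+130/4),60)),np.round(onz(b,(170+280/4,265+355/4),60)))
# bonnet top, from tip of cup
print(np.round(onz(a,(180+185/4,270+180/4),147)),np.round(onz(b,(170+225/4,265+165/4),147)))
# rim-top screen centres at z=103
for rc in((48,178),(105,255),(165,335)):print("top a",np.round(onz(a,(280+rc[0]/3.2,335+rc[1]/3.2),103)))
for rc in((37,252),(117,293),(207,336)):print("top b",np.round(onz(b,(300+rc[0]/3.2,265+rc[1]/3.2),103)))
for d in eyes.cut_out("row_a",a)[:3]: pass
```

```text
A [468. -93.  32.]
B [ 477. -299.   32.]
C [ 636. -293.   32.]
A [471. -90.  32.]
B [ 472. -295.   32.]
C [ 637. -294.   32.]
fl near [575. 198.  60.] far [738. 255.  60.]
plate [559. 234.   5.]
plate [571. 145.   5.]
plate [727. 177.   5.]
[572. 184.  60.] [727. 231.  60.]
[593. 179. 147.] [588. 166. 147.]
top a [ 603. -114.  103.]
top a [ 605. -192.  103.]
top a [ 607. -268.  103.]
top b [ 604. -113.  103.]
top b [ 607. -192.  103.]
top b [ 608. -269.  103.]
```

```bash
python3 - <<'E'
from h import *
p=eyes.read_camera("wrist");E=np.array(p["extrinsics"]);print(np.round(E,3),p["fx"],p["fy"])
s=env.state();print(s["t"],env.pinch_z)
for rc in((0,320),(479,320),(240,0),(240,639),(240,320)):print(np.round(onz(p,rc,0)),np.round(onz(p,rc,150)))
E
python3 -m inch '[[[0.2,0,-0.9],1,1],[[0.2,0,-0.9],1,1],[[0.2,0,-0.3],1,1],[[0.2,-0.2,0],1,1],[[0.3,-0.3,0],1,1],[[0.3,-0.3,0],1,1],[[0.3,-0.3,0],1,1],[[0.2,-0.2,0],1,1],[[0,0,0],1,1],[[0,0,0],1,1]]'
```

```text
[[ 1.00000e+00  1.00000e-03  0.00000e+00 -6.25905e+02]
 [ 1.00000e-03 -9.66000e-01  2.59000e-01 -3.20320e+01]
 [ 0.00000e+00 -2.59000e-01 -9.66000e-01  3.89665e+02]
 [ 0.00000e+00  0.00000e+00  0.00000e+00  1.00000e+00]] 373.57207551639783 373.57207551639783
2.75 -18.8
[625. 195.   0.] [626. 146. 150.]
[ 626. -350.    0.] [ 626. -186.  150.]
[283. -31.   0.] [417.   8. 150.]
[967. -31.   0.] [834.   9. 150.]
[625. -31.   0.] [626.   9. 150.]
t: 4.0
eef_pos: [590.5, 139.1, 340.7]
tcp_rot: [3.141, -0.0, 0.696]
ft_force: [0.2, -0.9, -0.4]
opening: 0.022
grip_force: 0.0
```

Run:
```python
from h import *
p=eyes.read_camera("wrist");a=eyes.read_camera("scene");b=eyes.read_camera("side")
save(p,"w1")
for k,z in(("strainer",0),("mouth",147),("bail_tab",239),("bonnet",147)):
    for n,q in(("w",p),("a",a),("b",b)):
        for d in eyes.spot_point(k,q)[:3]:print(k,n,np.round(d["centre"]),np.round(onz(q,d["centre"],z)[:2]),round(d["score"],2))
# predicted overlay
im=cv2.imread("pics/w1.png")
psi=np.radians(10);o=np.array([600,200,0]);Rz=R.from_euler("z",psi).as_matrix()
for q in([0,0,147],[-53,0,239],[-40,-45,5],[-40,45,5],[120,-45,5],[120,45,5],[-38,0,100],[118,0,100],[-38,0,213]):
    u=uv(p,o+Rz@np.array(q,float))[0];cv2.circle(im,tuple(int(v) for v in u),3,(0,0,255),1);print(q,np.round(u))
cv2.imwrite("pics/w1o.png",im)
```

```text
strainer a [263. 313.] [600. 206.] 0.62
strainer b [271. 307.] [600. 200.] 0.56
mouth w [237. 408.] [633.  57.] 0.45
mouth a [220. 313.] [606. 205.] 0.84
mouth b [216. 311.] [609. 215.] 0.6
bail_tab w [231. 233.] [556. 192.] 0.9
bail_tab a [201. 302.] [559. 184.] 0.71
bail_tab b [182. 293.] [566. 212.] 0.71
bonnet w [258. 318.] [558. 112.] 0.87
bonnet w [150.  49.] [477. 376.] 0.7
bonnet w [168. 280.] [604. 197.] 0.6
bonnet a [240. 218.] [355. 281.] 0.95
bonnet a [223. 313.] [597. 195.] 0.69
bonnet a [283. 313.] [454.  -8.] 0.66
bonnet b [288. 289.] [502. -77.] 0.8
bonnet b [226. 228.] [410. 200.] 0.7
bonnet b [217. 308.] [602. 209.] 0.63
[0, 0, 147] [275. 169.]
[-53, 0, 239] [228. 240.]
[-40, -45, 5] [303. 204.]
[-40, 45, 5] [244. 171.]
[120, -45, 5] [364.  96.]
[120, 45, 5] [302.  57.]
[-38, 0, 100] [264. 196.]
[118, 0, 100] [336.  63.]
[-38, 0, 213] [244. 216.]
```

View pics/w1o.png

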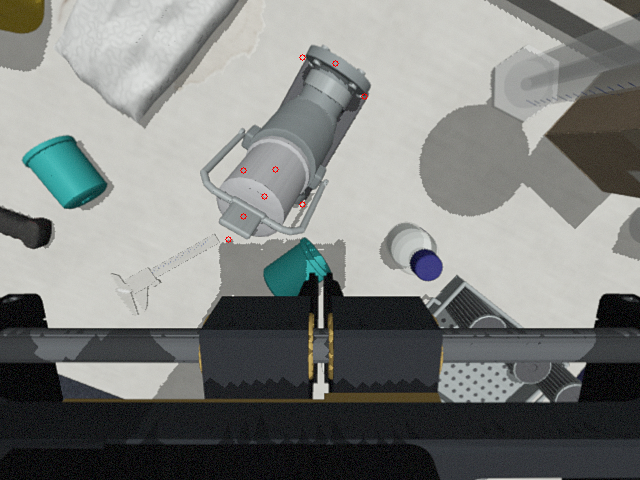

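```bash
cat >> h.py <<'E'
def sw(pose,q):
    return np.array([pose[0],pose[1],0])+np.atleast_2d(q)@R.from_euler("z",pose[2]).as_matrix().T
E
python3 - <<'E'
from h import *
from scipy.optimize import least_squares
p=eyes.read_camera("wrist");a=eyes.read_camera("scene")
im=p["pixels"]
q=[[118,0,100],[118,40,60],[118,-40,60],[4,46,140],[4,-46,140],[120,-45,4]]
w=[[339,58],[306,52],[367,87],[250,131],[322,180],[366,97]]
f=lambda v:np.r_[(uv(p,sw(v,q))-w).ravel()]
r=least_squares(f,[600,200,.17],loss="soft_l1");print(r.x,np.round(f(r.x),1))
from scipy.spatial.transform import Rotation
for bl in(0,.06,.12):
    th=-np.pi/6+bl;print(bl,np.round(sw(r.x,[4+114*np.sin(th),0,140+114*np.cos(th)])),uv(p,sw(r.x,[4+114*np.sin(th),0,140+114*np.cos(th)])))
o=cv2.cvtColor(im,cv2.COLOR_RGB2BGR)
ax=np.array([-.5,0,.866]);e1=np.array([.866,0,.5]);e2=np.array([0,1.,0]);t=np.linspace(0,6.28,40)[:,None]
for s,rad in((0,32.5),(66,30),(0,35)):
    c=sw(r.x,np.array([0,0,147])+ax*s+rad*(np.cos(t)*e1+np.sin(t)*e2));cv2.polylines(o,[np.int32(uv(p,c))],True,(0,0,255),1)
B=[[4+r_*np.sin(-.52+.0),y,140+r_*np.cos(-.52)] for r_,y in((0,46),(88,46),(88,0),(114,0),(88,0),(88,-46),(0,-46))]
cv2.polylines(o,[np.int32(uv(p,sw(r.x,B)))],False,(0,255,0),1)
F=np.array([118,0,60])+40*(np.cos(t)*[0,1,0]+np.sin(t)*[0,0,1]);cv2.polylines(o,[np.int32(uv(p,sw(r.x,F)))],True,(255,0,0),1)
cv2.imwrite("pics/w2.png",cv2.resize(o[20:270,180:400],None,fx=2.4,fy=2.4))
E
```

```text
[6.05079819e+02 2.01089462e+02 1.66000692e-01] [  0.3   0.6   0.4  -5.7   0.9  -1.1 -11.7   4.   -0.8   4.1   0.7  -4. ]
0 [[553. 192. 239.]] [[230.06661003 233.10559915]]
0.06 [[559. 193. 242.]] [[232.75301027 227.30608441]]
0.12 [[565. 194. 245.]] [[235.7545077  220.99797505]]
```

View pics/w2.png

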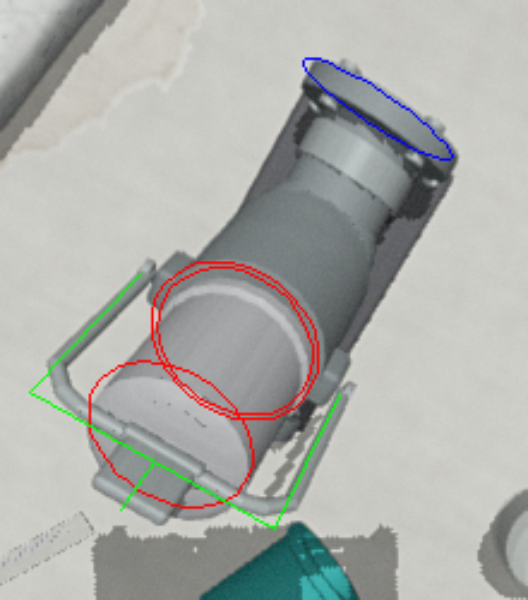

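```bash
python3 -m inch '[[[0,0,0],1,1],[[0,0,0],1,1],[[0,0,0],1,1],[[0,0,0],1,1],[[0,0,0],1,1],[[0,0,0],1,1],[[-0.4,-0.5,0],0,1],[[-0.4,-0.45,0],0,1],[[0,0,0.9],0,1],[[0,0,0.9],0,1]]'
```

```text
t: 6.1
eef_pos: [533.3, 187.0, 232.1]
tcp_rot: [-3.142, -0.002, 0.175]
ft_force: [0.3, -0.0, -0.7]
opening: 0.004
grip_force: 0.0
```

```bash
python3 -m inch '[[[0.23,0,0.02],0,1],[[0.22,0,-0.08],0,1],[[0.38,0,-0.08],0,1],[[0.43,0,-0.02],0,1],[[0.45,0,0.03],0,1],[[0.4,0,0.2],0,1],[[0.3,0,0.37],0,1],[[0.25,0,0.53],0,1],[[0.08,0,0.48],0,1],[[0,0,0.15],0,1]]'
python3 -m inch '[[[0,0,0.03],0,1],[[0,0,-0.9],0,1],[[0,0,-0.9],0,-1],[[-0.5,0,-0.5],0,-1],[[-0.5,0,0],0,-1],[[-0.5,0,0],0,-1],[[-0.5,0,0],0,-1],[[0,0,0],0,-1],[[0,0,0],0,-1],[[0,0,0],0,-1]]'
python3 - <<'E'
from h import *
p=eyes.read_camera("wrist");a=eyes.read_camera("scene")
for k in("bail_tab","mouth","bonnet"):
  for n,q in(("w",p),("a",a)):
    for d in eyes.spot_point(k,q)[:3]:print(k,n,np.round(d["centre"]),np.round(onz(q,d["centre"],147)[:2]),round(d["score"],2))
o=cv2.cvtColor(p["pixels"],cv2.COLOR_RGB2BGR)
r=[604,200,.172]
ax=np.array([-.5,0,.866]);e1=np.array([.866,0,.5]);e2=np.array([0,1.,0]);t=np.linspace(0,6.28,40)[:,None]
for s,rad in((0,32.5),(67,30)):
    c=sw(r,np.array([0,0,147])+ax*s+rad*(np.cos(t)*e1+np.sin(t)*e2));cv2.polylines(o,[np.int32(uv(p,c))],True,(0,0,255),1)
cv2.imwrite("pics/w3.png",o)
E
```

```text
t: 7.35
eef_pos: [696.6, 215.1, 136.9]
tcp_rot: [3.142, -0.0, 0.174]
ft_force: [0.8, -0.3, 1.0]
opening: 0.005
grip_force: 0.2
t: 8.6
eef_pos: [578.0, 194.4, 273.2]
tcp_rot: [3.142, -0.001, 0.174]
ft_force: [-1.4, 0.8, 0.5]
opening: 0.788
grip_force: 0.0
bail_tab w [ 44. 320.] [718. 216.] 0.68
bail_tab a [208. 346.] [716. 199.] 0.54
mouth a [221. 313.] [604. 204.] 0.6
bonnet w [268. 400.] [561. 121.] 0.89
bonnet w [302.  93.] [485. 374.] 0.78
bonnet w [205. 315.] [602. 200.] 0.75
bonnet a [284. 315.] [454. -14.] 0.74
bonnet a [222. 312.] [600. 201.] 0.65
bonnet a [239. 218.] [356. 288.] 0.6
```

View pics/w3.png

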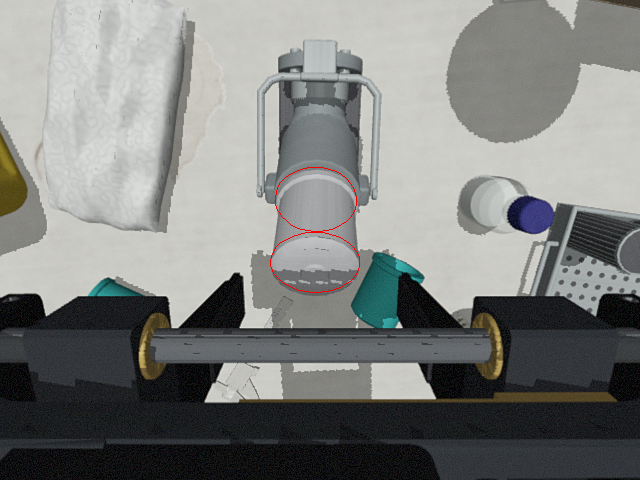

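```bash
python3 -m inch '[[[0,-0.02,0.2],0,-1],[[0,0,0.5],0,-1],[[0,0,0.5],0,-1],[[0,0,0.5],0,-1],[[0,0,0],0,1],[[0,0,0],0,1],[[0,0,0],0,1],[[0,0,0],0,1],[[0,0,0],0,1],[[0,0,0],0,1]]'
python3 -m inch '[[[0,0,0],0,1],[[-0.05,0,-0.087],0,1],[[-0.1,0,-0.173],0,1],[[-0.1,0,-0.173],0,1],[[-0.1,0,-0.173],0,1],[[-0.1,0,-0.173],0,1],[[-0.1,0,-0.173],0,1],[[-0.1,0,-0.173],0,1],[[-0.1,0,-0.173],0,1],[[0,0,-0.2],0,1]]'
```

```text
t: 10.25
eef_pos: [577.2, 195.7, 171.7]
tcp_rot: [-3.141, -0.001, 0.175]
ft_force: [-1.7, 0.8, 5.8]
opening: 0.621
grip_force: 30.0
t: 11.5
eef_pos: [532.3, 187.6, 261.5]
tcp_rot: [3.142, 0.0, 0.175]
ft_force: [0.9, 0.2, -1.9]
opening: 0.622
grip_force: 30.0
```

```bash
python3 -m inch '[[[-0.11,0.48,0],-1,1],[[-0.15,0.46,0],-1,1],[[-0.19,0.45,0],-1,1],[[-0.23,0.43,0],-1,1],[[-0.26,0.41,0],-1,1],[[-0.3,0.39,0],-1,1],[[-0.33,0.36,0],-1,1],[[-0.36,0.33,0],-1,1],[[-0.39,0.3,0],-1,1],[[-0.41,0.26,0],-1,1]]'
python3 -m inch '[[[-0.43,0.23,0],-1,1],[[-0.45,0.19,0],-1,1],[[-0.46,0.15,0],-1,1],[[-0.48,0.11,0],-1,1],[[-0.48,0.06,0],-1,1],[[-0.49,0.02,0],-1,1],[[0,0,0.6],0,1],[[0,0,0.6],0,1],[[0,0,0.4],0,1],[[0,0,0],0,1]]'
python3 - <<'E'
from h import *
p=eyes.read_camera("wrist")
o=cv2.cvtColor(p["pixels"],cv2.COLOR_RGB2BGR)
T=[634,-190,.024]
for z,x0,x1,y in((33,-162,0,105),(3,-159,-3,102)):
    cv2.polylines(o,[np.int32(uv(p,sw(T,[[x0,-y,z],[x1,-y,z],[x1,y,z],[x0,y,z]])))],True,(0,0,255),1)
for k in("row_a",):
    for d in eyes.spot_point(k,p):print("sp",np.round(onz(p,d["centre"],3)),round(d["score"],2))
    for d in eyes.cut_out(k,p):
        m=d["mask"].astype(np.uint8);c=cv2.findContours(m,0,2)[0];print(cv2.boundingRect(max(c,key=len)),round(d["score"],2))
t=np.linspace(0,6.28,40)[:,None]
for y in(-113.5,-192,-268.5):
    cv2.polylines(o,[np.int32(uv(p,np.array([607,y,103])+23*(np.cos(t)*[1,0,0]+np.sin(t)*[0,1,0])))],True,(0,255,0),1)
cv2.imwrite("pics/w4.png",o);print(env.state()["t"])
E
```

```text
t: 12.75
eef_pos: [519.0, -106.1, 261.3]
tcp_rot: [3.141, -0.0, 1.05]
ft_force: [0.4, -0.7, -0.7]
opening: 0.623
grip_force: 30.0
t: 14.0
eef_pos: [511.6, -280.3, 163.7]
tcp_rot: [-3.139, -0.002, 1.571]
ft_force: [0.2, 0.5, -1.4]
opening: 0.623
grip_force: 30.0
sp [ 602. -117.    3.] 0.78
sp [ 609. -193.    3.] 0.71
sp [ 613. -270.    3.] 0.61
(404, 185, 107, 89) 0.83
(408, 71, 115, 83) 0.78
(409, 0, 103, 51) 0.77
14.15
```

View pics/w4.png

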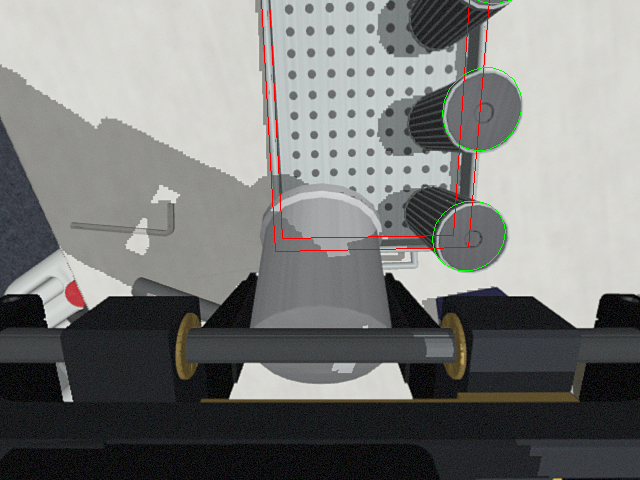

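```bash
python3 -m inch '[[[0,0.27,0.5],0,1],[[0,0,0.9],0,1],[[0,0,0.5],0,1],[[0,0,0.05],0,1],[[0.12,0,0.05],0,1],[[0.13,0,0.05],0,1],[[0.13,0,0.05],0,1],[[0.12,0,0.05],0,1],[[0,0,0],0,1],[[0,0,0],0,1]]'
python3 - <<'E'
from h import *
a=eyes.read_camera("scene");b=eyes.read_camera("side")
f=lambda p,r,c:cv2.resize(cv2.cvtColor(p["pixels"],4)[r:r+130,c:c+130],None,fx=3,fy=3)
cv2.imwrite("pics/c5.png",np.hstack([f(a,280,335),f(b,300,265)]))
E
```

```text
t: 15.4
eef_pos: [529.3, -250.7, 38.8]
tcp_rot: [3.138, 0.002, 1.571]
ft_force: [-3.8, 1.5, 17.1]
opening: 0.625
grip_force: 30.0
```

View pics/c5.png

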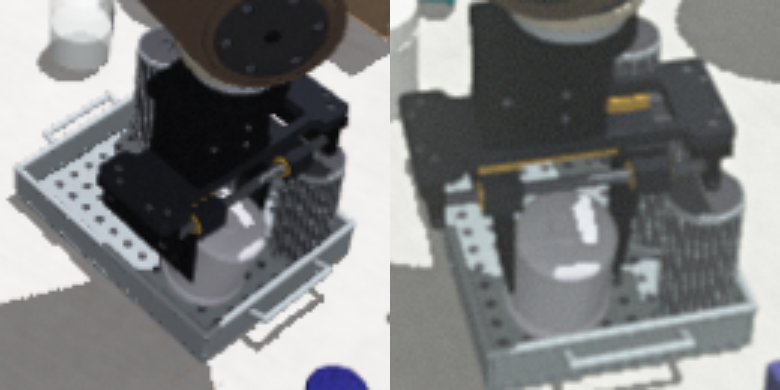

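```bash
python3 -m inch '[[[0,0,-0.05],0,1],[[0,0,0],0,-0.55],[[0,0,0],0,-0.55],[[0,0,0],0,-0.55],[[0,0,-0.2],0,-0.55],[[0,0,-0.7],0,-0.55],[[0,0,-0.9],0,-0.55],[[0,0,-0.9],0,-0.55],[[0,0,-0.5],0,0],[[0,0,-0.3],0,0]]'
python3 -m inch '[[[0.47,0.05,0],1,0],[[0.47,0.01,0],1,0],[[0.47,-0.03,0],1,0],[[0.46,-0.07,0],1,0],[[0.46,-0.11,0],1,0],[[0.45,-0.15,0],1,0],[[0.43,-0.19,0],1,0],[[0.41,-0.22,0],1,0],[[0.39,-0.26,0],1,0],[[0.37,-0.29,0],1,0]]'
python3 -m inch '[[[0.34,-0.32,0],1,0],[[0.31,-0.35,0],1,0],[[0.28,-0.38,0],1,0],[[0.25,-0.4,0],1,0],[[0.21,-0.42,0],1,0],[[0.17,-0.44,0],1,0],[[0,0,0],0,0],[[0,0,0],0,0],[[0,0,0],0,0],[[0,0,0],0,0]]'
python3 - <<'E'
from h import *
p=eyes.read_camera("wrist");a=eyes.read_camera("scene");b=eyes.read_camera("side")
for k,z in(("core",121),("screen_top",173),("bonnet",3)):
  for n,q in(("w",p),("a",a),("b",b)):
    for d in eyes.spot_point(k,q)[:4]:print(k,n,np.round(d["centre"]),np.round(onz(q,d["centre"],z)[:2]),round(d["score"],2))
o=cv2.cvtColor(p["pixels"],4)
r=[604,200,.174]
ax=np.array([-.5,0,.866]);e1=np.array([.866,0,.5]);e2=np.array([0,1.,0]);t=np.linspace(0,6.28,40)[:,None]
for s,rad in((30,23),(34,22),(58,10),(38,10)):
    c=sw(r,np.array([0,0,147])+ax*s+rad*(np.cos(t)*e1+np.sin(t)*e2));cv2.polylines(o,[np.int32(uv(p,c))],True,(0,0,255),1)
f=lambda p,r,c:cv2.resize(cv2.cvtColor(p["pixels"],4)[r:r+130,c:c+130],None,fx=3,fy=3)
cv2.imwrite("pics/w6.png",np.hstack([cv2.resize(o[100:360,190:450],(390,390)),f(a,280,335)]));print(env.state()["t"])
E
```

```text
t: 16.75
eef_pos: [528.3, -250.5, 251.5]
tcp_rot: [3.139, 0.001, 1.571]
ft_force: [-0.1, 0.7, -0.7]
opening: 0.624
grip_force: 0.0
t: 18.0
eef_pos: [559.6, 30.7, 249.5]
tcp_rot: [3.141, -0.0, 0.695]
ft_force: [0.4, -0.4, -0.3]
opening: 0.499
grip_force: 0.0
t: 19.25
eef_pos: [579.1, 197.1, 248.9]
tcp_rot: [3.142, -0.0, 0.174]
ft_force: [0.0, 0.1, -0.9]
opening: 0.497
grip_force: 0.0
core a [228. 315.] [611. 205.] 0.7
core a [221. 314.] [626. 233.] 0.37
core a [234. 326.] [614. 160.] 0.27
screen_top a [217. 311.] [590. 192.] 0.73
screen_top b [211. 302.] [583. 195.] 0.8
bonnet w [310.  81.] [407. 460.] 0.77
bonnet w [277. 406.] [517.  81.] 0.66
bonnet a [285. 315.] [546. 119.] 0.91
bonnet a [368. 400.] [ 533. -233.] 0.68
bonnet a [239. 219.] [434. 478.] 0.66
bonnet b [222. 225.] [421. 502.] 0.76
bonnet b [286. 287.] [537. 140.] 0.55
19.85
```

View pics/w6.png

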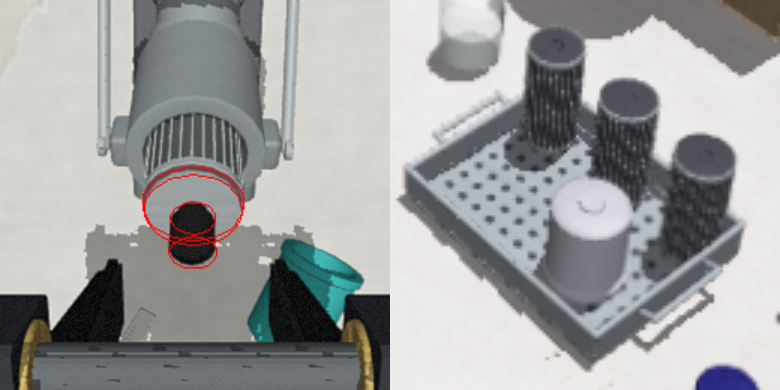

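```bash
python3 -m inch '[[[0,0.02,0.5],0,0],[[0,0,0.4],0,0],[[0,0,0.2],0,0],[[0,0,0],0,1],[[0,0,0],0,1],[[0,0,0],0,1],[[0,0,0],0,1],[[0,0,0],0,1],[[0,0,0],0,1],[[-0.03,0,-0.05],0,1]]'
python3 -m inch '[[[-0.03,0,-0.052],0,1],[[-0.06,0,-0.104],0,1],[[-0.06,0,-0.104],0,1],[[-0.07,0,-0.121],0,1],[[-0.07,0,-0.121],0,1],[[-0.07,0,-0.121],0,1],[[-0.07,0,-0.121],0,1],[[-0.07,0,-0.121],0,1],[[-0.09,0,-0.156],0,1],[[-0.09,0,-0.156],0,1]]'
python3 - <<'E'
from h import *
p=eyes.read_camera("wrist");a=eyes.read_camera("scene");b=eyes.read_camera("side")
for k,z in(("core",150),("screen_top",173),("screen",86)):
  A=eyes.spot_point(k,a);B=eyes.spot_point(k,b)
  for n,q,D in(("w",p,eyes.spot_point(k,p)),("a",a,A),("b",b,B)):
    for d in D[:3]:print(k,n,np.round(d["centre"]),np.round(onz(q,d["centre"],z)[:2]),round(d["score"],2))
  for d in A[:2]:
    for e in B[:2]:print(k,"tri",np.round(tri(a,d["centre"],b,e["centre"])[0]),tri(a,d["centre"],b,e["centre"])[1])
print(env.state()["t"])
E
```

```text
t: 21.1
eef_pos: [577.5, 196.2, 185.6]
tcp_rot: [3.141, -0.0, 0.175]
ft_force: [0.9, 1.4, -1.2]
opening: 0.2
grip_force: 30.0
t: 22.35
eef_pos: [536.9, 189.2, 257.0]
tcp_rot: [3.142, -0.0, 0.175]
ft_force: [-0.8, -0.6, -1.3]
opening: 0.201
grip_force: 30.0
core w [197. 318.] [569. 194.] 0.59
core a [208. 306.] [624. 266.] 0.77
core a [323. 386.] [ 498. -209.] 0.65
core a [235. 319.] [574. 134.] 0.63
core b [202. 300.] [598. 290.] 0.74
core tri [581. 202. 196.] 5.706981985930617
core tri [ 413. -337.  402.] 152.5629172636811
screen_top w [172. 316.] [590. 199.] 0.62
screen_top a [232. 326.] [577. 108.] 0.73
screen_top a [216. 312.] [595. 193.] 0.64
screen_top b [211. 304.] [588. 194.] 0.61
screen_top b [268. 306.] [541. -53.] 0.38
screen_top b [333. 257.] [ 419. -235.] 0.28
screen_top tri [553.  68. 223.] 30.178220210409556
screen_top tri [595. 136.  98.] 84.5413866511288
screen_top tri [586. 180. 182.] 3.1144540017492583
screen_top tri [611. 212.  78.] 132.3032708839368
screen w [108. 320.] [637. 205.] 0.96
screen a [236. 320.] [624. 202.] 0.8
screen b [214. 357.] [760. 322.] 0.63
screen tri [713. 284.  61.] 110.6130372467553
22.95
```

```bash
python3 -m inch '[[[-0.1,0.35,0],-1,1],[[-0.13,0.34,0],-1,1],[[-0.16,0.33,0],-1,1],[[-0.18,0.31,0],-1,1],[[-0.21,0.3,0],-1,1],[[-0.23,0.28,0],-1,1],[[-0.26,0.26,0],-1,1],[[-0.28,0.23,0],-1,1],[[-0.3,0.21,0],-1,1],[[-0.32,0.18,0],-1,1]]'
python3 -m inch '[[[-0.33,0.15,0],-1,1],[[-0.34,0.12,0],-1,1],[[-0.35,0.09,0],-1,1],[[-0.36,0.06,0],-1,1],[[-0.36,0.03,0],-1,1],[[-0.36,0,0],-1,1],[[0,0,0.9],0,1],[[0,0,0.9],0,1],[[0,0,0.9],0,1],[[0,0,0.28],0,1]]'
python3 -m inch '[[[0.15,0,0.02],0,1],[[0.15,0,0],0,1],[[0.1,0,0],0,1],[[0.1,0,0],0,1],[[0.1,0,0],0,1],[[0.1,0,0],0,1],[[0.1,0,0],0,1],[[0.1,0,0],0,1],[[0,0,0.03],0,1],[[0,0,0.03],0,1]]'
python3 - <<'E'
from h import *
a=eyes.read_camera("scene");b=eyes.read_camera("side")
for k in("core",):
  A=eyes.spot_point(k,a);B=eyes.spot_point(k,b)
  for n,q,D in(("a",a,A),("b",b,B)):
    for d in D[:4]:print(k,n,np.round(d["centre"]),np.round(onz(q,d["centre"],3)[:2]),round(d["score"],2))
print(env.state()["t"])
E
```

```text
t: 24.2
eef_pos: [516.8, -29.2, 256.3]
tcp_rot: [3.142, -0.0, 1.05]
ft_force: [0.1, -0.3, -1.6]
opening: 0.196
grip_force: 30.0
t: 25.45
eef_pos: [503.5, -157.7, 74.6]
tcp_rot: [-3.138, -0.002, 1.571]
ft_force: [-0.6, 0.0, -0.5]
opening: 0.2
grip_force: 30.0
t: 26.7
eef_pos: [507.0, -104.3, 76.3]
tcp_rot: [3.135, 0.002, 1.571]
ft_force: [-3.7, 3.3, 46.6]
opening: 0.198
grip_force: 30.3
core a [341. 353.] [ 499. -103.] 0.57
core b [352. 294.] [508. -98.] 0.98
26.9
```

```bash
python3 -m inch '[[[0,0,-0.1],0,1],[[0,0,-0.15],0,1],[[-0.3,-0.05,0],0,1],[[-0.4,-0.05,0],0,1],[[-0.4,0,0],0,1],[[-0.4,0,0],0,1],[[0,0,0],0,1],[[0,0,0.1],0,1],[[0,0,0.05],0,1],[[0,0,0],0,1]]'
python3 - <<'E'
from h import *
a=eyes.read_camera("scene");b=eyes.read_camera("side")
for k in("core",):
  A=eyes.spot_point(k,a);B=eyes.spot_point(k,b)
  for n,q,D in(("a",a,A),("b",b,B)):
    for d in D[:4]:print(k,n,np.round(d["centre"]),np.round(onz(q,d["centre"],3)[:2]),round(d["score"],2))
print(env.state()["t"])
E
```

```text
t: 28.15
eef_pos: [498.5, -193.6, 78.4]
tcp_rot: [-3.141, -0.0, 1.572]
ft_force: [-0.6, -0.1, -0.7]
opening: 0.198
grip_force: 30.0
core a [364. 378.] [ 499. -194.] 0.91
core a [372. 404.] [ 531. -246.] 0.45
core b [385. 296.] [ 494. -191.] 0.78
28.35
```

```bash
python3 -m inch '[[[0,0,0.04],0,1],[[0,0,0],0,1],[[0,0,0],0,0.3],[[0,0,0],0,0.3],[[0,0,0],0,0.3],[[0,0,-0.2],0,0.3],[[0,0,-0.8],0,0.3],[[0,0,-0.9],0,0.3],[[0,0,-0.85],0,-0.3],[[0,0,0],0,-0.3]]'
python3 -m inch '[[[0.41,0.1,0],1,-0.3],[[0.42,0.06,0],1,-0.3],[[0.42,0.03,0],1,-0.3],[[0.42,-0.01,0],1,-0.3],[[0.42,-0.05,0],1,-0.3],[[0.41,-0.08,0],1,-0.3],[[0.4,-0.12,0],1,-0.3],[[0.39,-0.15,0],1,-0.3],[[0.38,-0.19,0],1,-0.3],[[0.36,-0.22,0],1,-0.3]]'
python3 -m inch '[[[0.34,-0.25,0],1,-0.3],[[0.32,-0.28,0],1,-0.3],[[0.29,-0.3,0],1,-0.3],[[0.26,-0.33,0],1,-0.3],[[0.23,-0.35,0],1,-0.3],[[0.2,-0.37,0],1,-0.3],[[0,0,0.3],0,-0.3],[[0,0,0],0,-0.3],[[0,0,0],0,-0.3],[[0,0,0],0,-0.3]]'
python3 - <<'E'
from h import *
p=eyes.read_camera("wrist");a=eyes.read_camera("scene");b=eyes.read_camera("side")
for k,z in(("core",3),("screen_top",173),("bonnet",3)):
  for n,q in(("w",p),("a",a),("b",b)):
    for d in eyes.spot_point(k,q)[:3]:print(k,n,np.round(d["centre"]),np.round(onz(q,d["centre"],z)[:2]),round(d["score"],2))
for d in eyes.cut_out("core",a):
    c=np.argwhere(d["mask"]);print(c.min(0),c.max(0),round(d["score"],2))
print("knob/base expected px",np.round(uv(a,[[498.5,-194,91],[498.5,-194,3]])))
print(env.state()["t"])
E
```

```text
t: 29.6
eef_pos: [499.7, -194.7, 245.7]
tcp_rot: [3.135, 0.004, 1.571]
ft_force: [-0.4, 0.3, -1.0]
opening: 0.506
grip_force: 0.0
t: 30.85
eef_pos: [557.7, 52.2, 240.6]
tcp_rot: [-3.141, 0.001, 0.695]
ft_force: [0.5, 0.1, 0.1]
opening: 0.649
grip_force: 0.0
t: 32.1
eef_pos: [593.7, 198.3, 223.9]
tcp_rot: [3.142, -0.001, 0.174]
ft_force: [-0.5, -0.6, 0.1]
opening: 0.651
grip_force: 0.0
core a [364. 375.] [ 494. -187.] 0.94
core a [298. 364.] [619.  -4.] 0.7
core b [384. 297.] [ 498. -188.] 0.74
screen_top w [268. 316.] [591. 198.] 0.66
screen_top w [218. 498.] [641.  95.] 0.64
screen_top a [216. 311.] [592. 193.] 0.83
screen_top b [208. 300.] [582. 208.] 0.76
bonnet w [294. 410.] [521.  81.] 0.88
bonnet a [283. 313.] [546. 130.] 0.93
bonnet a [371. 402.] [ 529. -242.] 0.69
bonnet a [241. 217.] [423. 474.] 0.6
bonnet b [286. 288.] [540. 140.] 0.88
bonnet b [223. 226.] [424. 493.] 0.88
bonnet b [400. 321.] [ 533. -236.] 0.82
[336 369] [368 388] 0.68
knob/base expected px [[380. 338.]
 [378. 364.]]
32.75
```

```bash
python3 -m inch '[[[0.02,0,0.5],0,-0.3],[[0,0,0.4],0,-0.3],[[0,0,0.32],0,-0.3],[[0,0,0],0,1],[[0,0,0],0,1],[[0,0,0],0,1],[[0,0,0],0,1],[[0,0,0],0,1],[[-0.03,0,-0.052],0,1],[[-0.05,0,-0.087],0,1]]'
python3 -m inch '[[[-0.06,0,-0.104],0,1],[[-0.07,0,-0.121],0,1],[[-0.08,0,-0.139],0,1],[[-0.08,0,-0.139],0,1],[[-0.08,0,-0.139],0,1],[[-0.08,0,-0.139],0,1],[[-0.09,0,-0.156],0,1],[[-0.09,0,-0.156],0,1],[[-0.09,0,-0.156],0,1],[[0,0,-0.3],0,1]]'
python3 - <<'E'
from h import *
a=eyes.read_camera("scene");b=eyes.read_camera("side")
for k in("screen","screen_top"):
  A=eyes.spot_point(k,a);B=eyes.spot_point(k,b)
  for d in A[:3]:
    for e in B[:3]:
      x,r=tri(a,d["centre"],b,e["centre"])
      if r<15:print(k,"tri",np.round(x),r,d["score"])
print(env.state()["t"])
E
```

```text
t: 34.0
eef_pos: [590.3, 198.0, 158.6]
tcp_rot: [-3.141, -0.001, 0.175]
ft_force: [2.8, 2.1, -1.7]
opening: 0.469
grip_force: 30.0
t: 35.25
eef_pos: [546.6, 190.2, 251.7]
tcp_rot: [3.141, 0.002, 0.175]
ft_force: [0.2, 0.9, -1.1]
opening: 0.463
grip_force: 30.0
screen_top tri [534. 171. 285.] 0.6585494362005954 0.84
35.55
```

```bash
python3 -m inch '[[[-0.07,0.37,0],-1,1],[[-0.1,0.36,0],-1,1],[[-0.13,0.35,0],-1,1],[[-0.16,0.34,0],-1,1],[[-0.19,0.33,0],-1,1],[[-0.22,0.31,0],-1,1],[[-0.24,0.29,0],-1,1],[[-0.27,0.27,0],-1,1],[[-0.29,0.24,0],-1,1],[[-0.31,0.22,0],-1,1]]'
python3 -m inch '[[[-0.33,0.19,0],-1,1],[[-0.34,0.16,0],-1,1],[[-0.35,0.13,0],-1,1],[[-0.36,0.1,0],-1,1],[[-0.37,0.07,0],-1,1],[[-0.38,0.03,0],-1,1],[[0,0,0.9],0,1],[[0,0,0.9],0,1],[[0,0,0.7],0,1],[[0,0,0],0,1]]'
python3 - <<'E'
from h import *
a=eyes.read_camera("scene");b=eyes.read_camera("side")
for k in("screen","screen_top"):
  A=eyes.spot_point(k,a);B=eyes.spot_point(k,b)
  for d in A[:4]:
    for e in B[:4]:
      x,r=tri(a,d["centre"],b,e["centre"])
      if r<8:print(k,"tri",np.round(x),r,d["score"])
print(env.state()["t"])
E
```

```text
t: 36.8
eef_pos: [546.5, -36.8, 250.7]
tcp_rot: [-3.141, 0.0, 1.05]
ft_force: [0.7, -0.3, -0.8]
opening: 0.469
grip_force: 30.0
t: 38.05
eef_pos: [545.8, -171.1, 98.6]
tcp_rot: [-3.136, -0.003, 1.571]
ft_force: [-0.2, 0.1, -0.8]
opening: 0.467
grip_force: 30.0
screen_top tri [ 538. -192.  137.] 0.6782126271886023 0.64
38.35
```

```bash
python3 -m inch '[[[0,-0.05,0.15],0,1],[[0.15,0,0.08],0,1],[[0.15,0,0],0,1],[[0.1,0,0],0,1],[[0.1,0,0],0,1],[[0.1,0,0],0,1],[[0.1,0,0],0,1],[[0.1,0,0],0,1],[[0.1,0,0],0,1],[[0.05,0,0],0,1]]'
python3 - <<'E'
from h import *
a=eyes.read_camera("scene");b=eyes.read_camera("side")
for k in("screen","screen_top"):
  A=eyes.spot_point(k,a);B=eyes.spot_point(k,b)
  for d in A[:4]:
    for e in B[:4]:
      x,r=tri(a,d["centre"],b,e["centre"])
      if r<8:print(k,"tri",np.round(x),r,d["score"])
for k in ("row_a",):
  for q in(a,b):print([(np.round(onz(q,d["centre"],3)[:2]).tolist(),round(d["score"],2)) for d in eyes.spot_point(k,q)])
print(env.state()["t"],env.state()["ft_force"],env.state()["moment"])
E
```

```text
t: 39.6
eef_pos: [546.3, -116.8, 90.9]
tcp_rot: [3.135, 0.005, 1.572]
ft_force: [-3.3, -13.8, 25.8]
opening: 0.465
grip_force: 30.0
screen_top tri [ 542. -149.  128.] 7.616586384745054 0.97
[([613.0, -262.0], 0.79), ([602.0, -198.0], 0.79), ([854.0, 363.0], 0.62)]
[([604.0, -273.0], 0.93), ([613.0, -184.0], 0.8), ([605.0, -111.0], 0.69), ([676.0, 361.0], 0.54), ([809.0, 466.0], 0.54)]
40.0 [ -3.93792067 -12.03325453  25.57768767] [-2.34498421  1.11306179  0.06237586]
```

```bash
cat > fit.py <<'E'
from h import *
s=env.state();G=s["eef_pos"]
print(np.round(G,1),s["ft_force"].round(1))
V=[]
for n in("scene","side"):
    q=eyes.read_camera(n)
    ms=[(d["score"],d["mask"],d["centre"]) for d in eyes.cut_out("screen",q)]
    u0=uv(q,G+[0,0,-30])[0]
    ms.sort(key=lambda m:np.hypot(m[2][1]-u0[0],m[2][0]-u0[1]))
    for m in ms[:2]:print(n,round(m[0],2),np.round(m[2]),np.round(u0),m[1].sum(),np.argwhere(m[1]).min(0),np.argwhere(m[1]).max(0))
    V.append((q,ms[0][1]))
t=np.linspace(0,6.28,30)[:,None]
res=[]
for phi in range(-5,41,3):
  f=np.radians(phi);ax=np.array([0,-np.sin(f),np.cos(f)]);e=np.array([0,np.cos(f),np.sin(f)])
  for L in range(40,96,3):
    for dz in(0,10,20):
      c=G+[0,0,dz]-ax*L
      sc=[]
      for q,m in V:
        h=np.zeros((480,640),np.uint8)
        pts=np.vstack([uv(q,c+ax*k+23*(np.cos(t)*[1,0,0]+np.sin(t)*e)) for k in(0,100)])
        cv2.fillConvexPoly(h,cv2.convexHull(np.int32(np.round(pts))),1)
        h=h>0;sc.append(((m&~h).sum()*3+(h&~m).sum())/m.sum())
      res.append((sum(sc),sc[0],sc[1],phi,L,dz,np.round(c)))
res.sort(key=lambda r:r[0])
for r in res[:8]:print([round(float(v),2) for v in r[:3]],r[3:])
print(env.state()["t"])
E
python3 fit.py
```

```text
[ 546.3 -116.7   90.8] [ -3.9 -12.   25.6]
scene 0.56 [320. 372.] [373. 319.] 603 [297 360] [333 387]
side 0.59 [329. 318.] [315. 333.] 1021 [305 301] [351 329]
[0.68, 0.52, 0.16] (16, 76, 0, array([546., -96.,  18.]))
[0.68, 0.51, 0.17] (16, 73, 0, array([546., -97.,  21.]))
[0.71, 0.52, 0.2] (16, 70, 0, array([546., -97.,  24.]))
[0.72, 0.51, 0.21] (13, 73, 0, array([ 546., -100.,   20.]))
[0.74, 0.6, 0.14] (19, 76, 0, array([546., -92.,  19.]))
[0.74, 0.51, 0.23] (13, 67, 0, array([ 546., -102.,   26.]))
[0.75, 0.54, 0.2] (16, 67, 0, array([546., -98.,  26.]))
[0.75, 0.55, 0.2] (13, 76, 0, array([ 546., -100.,   17.]))
40.2
```

```bash
python3 -m inch '[[[0,0,-0.2],0,1],[[0,0,-0.15],0,1],[[-0.2,-0.05,0],0,1],[[-0.25,0,0],0,1],[[-0.1,0,0],0,1],[[0,0,0.2],0,1],[[0,0,0.1],0,1],[[0,0,0.05],0,1],[[0,0,0.05],0,1],[[0,0,0],0,1]]'; python3 fit.py
```

```text
t: 41.45
eef_pos: [541.3, -147.6, 84.5]
tcp_rot: [-3.141, -0.0, 1.571]
ft_force: [-0.2, 0.4, -1.1]
opening: 0.466
grip_force: 29.9
[ 541.3 -147.6   84.5] [-0.2  0.4 -1.1]
scene 0.69 [326. 380.] [380. 329.] 663 [307 365] [341 396]
scene 0.73 [240. 319.] [380. 329.] 2442 [208 295] [274 352]
side 0.69 [342. 319.] [316. 346.] 1016 [317 302] [362 331]
[0.96, 0.61, 0.36] (16, 67, 0, array([ 541., -129.,   20.]))
[0.99, 0.63, 0.36] (16, 70, 0, array([ 541., -128.,   17.]))
[1.0, 0.65, 0.35] (19, 70, 0, array([ 541., -125.,   18.]))
[1.01, 0.64, 0.37] (22, 70, 0, array([ 541., -121.,   20.]))
[1.01, 0.63, 0.38] (13, 70, 0, array([ 541., -132.,   16.]))
[1.02, 0.69, 0.34] (19, 73, 0, array([ 541., -124.,   15.]))
[1.02, 0.67, 0.36] (22, 73, 0, array([ 541., -120.,   17.]))
[1.03, 0.66, 0.37] (16, 73, 0, array([ 541., -127.,   14.]))
41.65
```

```bash
python3 -m inch '[[[0,0,0.15],0,1],[[0.15,0,0],0,1],[[0.15,0,0],0,1],[[0.1,0,0],0,1],[[0.1,0,0.01],0,1],[[0.08,0,0.02],0,1],[[0,0,0.03],0,1],[[0,0,0],0,1],[[0,0,0],0,1],[[0,0,0],0,1]]'; python3 fit.py
```

```text
t: 42.9
eef_pos: [542.0, -112.5, 73.5]
tcp_rot: [3.139, 0.0, 1.571]
ft_force: [-1.5, 2.4, 18.5]
opening: 0.463
grip_force: 30.0
[ 542.  -112.5   73.5] [-1.5  2.4 18.5]
scene 0.95 [326. 370.] [370. 324.] 726 [302 360] [342 385]
side 0.73 [333. 316.] [312. 339.] 1051 [311 301] [361 326]
[0.87, 0.59, 0.29] (1, 73, 0, array([ 542., -111.,    0.]))
[0.89, 0.6, 0.3] (-2, 88, 20, array([ 542., -116.,    6.]))
[0.9, 0.61, 0.29] (1, 70, 0, array([ 542., -111.,    3.]))
[0.9, 0.6, 0.3] (1, 82, 10, array([ 542., -111.,    1.]))
[0.91, 0.61, 0.29] (1, 91, 20, array([ 542., -111.,    2.]))
[0.91, 0.62, 0.29] (4, 73, 0, array([ 542., -107.,    1.]))
[0.92, 0.62, 0.29] (4, 70, 0, array([ 542., -108.,    4.]))
[0.92, 0.62, 0.3] (1, 79, 10, array([ 542., -111.,    4.]))
43.1
```

```bash
python3 -m inch '[[[0,0,-0.03],0,1],[[0,0,0],0,-0.05],[[0,0,0],0,-0.05],[[0,0,0],0,-0.05],[[0,0,0.13],0,-0.05],[[0,0,0.15],0,-0.05],[[0,0,0.13],0,-0.05],[[0,0,0],0,1],[[0,0,0],0,1],[[0,0,0],0,1]]'
python3 -m inch '[[[0,0,0],0,1],[[0,0,-0.05],0,1],[[-0.2,0,0],0,1],[[-0.25,0,0],0,1],[[-0.23,0.05,0],0,1],[[0,0.15,0],0,1],[[0,0.1,0],0,1],[[0,0.1,0],0,1],[[0,0,0],0,1],[[0,0,0],0,1]]'
python3 - <<'E'
from h import *
a=eyes.read_camera("scene");b=eyes.read_camera("side");w=eyes.read_camera("wrist")
for q in(a,b,w):
  print([(np.round(onz(q,d["centre"],3)[:2]).tolist(),round(d["score"],2)) for d in eyes.spot_point("row_a",q)])
print(env.state()["t"],env.state()["ft_force"])
E
```

```text
t: 44.35
eef_pos: [541.3, -112.9, 49.4]
tcp_rot: [3.141, 0.0, 1.571]
ft_force: [-0.4, -0.0, -1.6]
opening: 0.465
grip_force: 30.0
t: 45.6
eef_pos: [565.2, -153.4, 52.2]
tcp_rot: [-3.141, -0.0, 1.571]
ft_force: [0.4, 0.5, -1.1]
opening: 0.466
grip_force: 30.0
[([607.0, -258.0], 0.93), ([603.0, -193.0], 0.75)]
[([602.0, -269.0], 0.95), ([614.0, -186.0], 0.86), ([599.0, 198.0], 0.19)]
[([605.0, -117.0], 0.76)]
45.9 [-0.65851127 -0.5500512  -1.54217999]
```

```bash
python3 -m inch '[[[-0.03,0.08,0],0,1],[[-0.02,0.08,0],0,1],[[-0.01,0.08,0],0,1],[[-0.01,0.07,0],0,1],[[-0.01,0.06,0],0,1],[[-0.01,0.06,0],0,1],[[-0.01,0.06,0],0,1],[[0,0,0],0,1],[[0,0,0],0,1],[[0,0,0],0,1]]'
python3 - <<'E'
from h import *
a=eyes.read_camera("scene");b=eyes.read_camera("side");w=eyes.read_camera("wrist")
for q in(a,b,w):
  print([(np.round(onz(q,d["centre"],3)[:2]).tolist(),round(d["score"],2)) for d in eyes.spot_point("row_a",q)])
print(env.state()["t"],env.state()["ft_force"],env.state()["moment"])
E
```

```text
t: 47.15
eef_pos: [594.6, -159.8, 52.3]
tcp_rot: [3.142, 0.0, 1.571]
ft_force: [-0.9, 0.3, -1.8]
opening: 0.471
grip_force: 30.0
[([612.0, -260.0], 0.7), ([604.0, -201.0], 0.61), ([606.0, -108.0], 0.45)]
[([615.0, -200.0], 0.84), ([606.0, -267.0], 0.56)]
[([603.0, -115.0], 0.58)]
47.45 [-0.7495194   0.69707248 -2.24916841] [-0.00555809  0.0176587  -0.02696928]
```

```bash
python3 -m inch '[[[0,0.05,0],0,1],[[0,0.05,0],0,1],[[0,0.05,0],0,1],[[0,0.04,0],0,1],[[0,0.03,0],0,1],[[0,0.02,0],0,1],[[0,0,0],0,1],[[0,0,0],0,1],[[0,0,0],0,1],[[0,0,0],0,1]]'
python3 fit.py
```

```text
t: 48.7
eef_pos: [607.5, -159.5, 51.8]
tcp_rot: [-3.138, -0.001, 1.571]
ft_force: [-7.0, -0.2, 0.8]
opening: 0.468
grip_force: 30.0
[ 607.5 -159.5   51.8] [-7.  -0.2  0.8]
scene 0.59 [329. 405.] [403. 329.] 403 [298 393] [340 415]
scene 0.57 [330. 419.] [403. 329.] 713 [310 408] [352 430]
side 0.96 [333. 346.] [350. 359.] 543 [319 338] [370 364]
[2.46, 1.08, 1.37] (7, 58, 10, array([ 607., -152.,    4.]))
[2.46, 1.11, 1.35] (10, 58, 10, array([ 607., -149.,    5.]))
[2.48, 1.06, 1.41] (10, 49, 0, array([ 607., -151.,    4.]))
[2.48, 1.12, 1.36] (7, 46, 0, array([ 607., -154.,    6.]))
[2.48, 1.05, 1.43] (4, 46, 0, array([ 607., -156.,    6.]))
[2.49, 1.06, 1.43] (7, 49, 0, array([ 607., -154.,    3.]))
[2.49, 1.14, 1.35] (10, 46, 0, array([ 607., -151.,    6.]))
[2.49, 1.18, 1.31] (10, 67, 20, array([ 607., -148.,    6.]))
48.9
```

```bash
python3 -m inch '[[[0,0,0.04],0,1],[[0,0,0.02],0,1],[[0,0,0],0,-0.2],[[0,0,0],0,-0.2],[[0,0,0],0,-0.2],[[0,0,0],0,-0.2],[[0,0,-0.3],0,-0.2],[[0,0,-0.7],0,-0.2],[[0,0,-0.9],0,-0.2],[[0,0,-0.9],0,-0.2]]'
python3 -m inch '[[[0,0,-0.5],0,-0.2],[[-0.9,0,0],0,-0.2],[[-0.9,0,0],0,-0.2],[[-0.5,0,0],0,-0.2],[[0,0,0],0,-0.2],[[0,0,0],0,-0.2],[[0,0,0],0,-0.2],[[0,0,0],0,-0.2],[[0,0,0],0,-0.2],[[0,0,0],0,-0.2]]'
cat > chk.py <<'E'
from h import *
a=eyes.read_camera("scene");b=eyes.read_camera("side");w=eyes.read_camera("wrist")
for k,z in(("row_a",3),("screen_top",103),("core",3),("bonnet",3),("jar",0),("bottle",0)):
  for n,q in zip("abw",(a,b,w)):
    print(k,n,[(np.round(onz(q,d["centre"],z)[:2]).tolist(),round(d["score"],2)) for d in eyes.spot_point(k,q)])
# masks vs upright cylinder prediction at row positions
t=np.linspace(0,6.28,30)[:,None]
for n,q in zip("ab",(a,b)):
  for d in eyes.cut_out("row_a",q)[:6]:
    m=d["mask"];best=[]
    for x in range(597,614,2):
      for y in range(-276,-104,2):
        pts=np.vstack([uv(q,np.array([x,y,k])+23*(np.cos(t)*[1,0,0]+np.sin(t)*[0,1,0])) for k in(3,103)])
        h=np.zeros((480,640),np.uint8);cv2.fillConvexPoly(h,cv2.convexHull(np.int32(np.round(pts))),1);h=h>0
        best.append(((h&m).sum()/(h|m).sum(),x,y))
    print(n,round(d["score"],2),np.round(d["centre"]),m.sum(),"upright IoU",[round(float(v),2) for v in max(best)])
print(env.state()["t"])
E
python3 chk.py
```

```text
t: 50.15
eef_pos: [608.9, -159.6, 219.7]
tcp_rot: [3.141, 0.0, 1.571]
ft_force: [0.3, -0.7, 0.9]
opening: 0.599
grip_force: 0.0
t: 51.4
eef_pos: [609.1, -297.5, 246.7]
tcp_rot: [3.142, -0.0, 1.571]
ft_force: [0.0, -0.4, -0.5]
opening: 0.599
grip_force: 0.0
row_a a [([603.0, -106.0], 0.87), ([597.0, -210.0], 0.8), ([615.0, -262.0], 0.68)]
row_a b [([607.0, -198.0], 0.92), ([598.0, -268.0], 0.9), ([601.0, -109.0], 0.77)]
row_a w [([603.0, -116.0], 0.92), ([609.0, -267.0], 0.85), ([609.0, -211.0], 0.84)]
screen_top a [([611.0, -164.0], 0.67)]
screen_top b [([604.0, -161.0], 0.68)]
screen_top w [([606.0, -164.0], 0.98)]
core a [([493.0, -200.0], 0.91)]
core b [([502.0, -192.0], 0.6)]
core w [([498.0, -197.0], 0.71)]
bonnet a [([430.0, 481.0], 0.98), ([535.0, -247.0], 0.74), ([553.0, 135.0], 0.55)]
bonnet b [([531.0, -243.0], 0.96), ([422.0, 475.0], 0.77), ([539.0, 132.0], 0.6)]
bonnet w [([532.0, -246.0], 0.84)]
jar a [([452.0, -25.0], 0.95)]
jar b [([446.0, -23.0], 0.66)]
jar w []
bottle a []
bottle b [([623.0, 14.0], 0.64)]
bottle w [([603.0, -115.0], 0.75)]
a 0.94 [306. 388.] 634 upright IoU [0.78, 603.0, -110.0]
a 0.88 [342. 437.] 802 upright IoU [0.84, 607.0, -268.0]
a 0.68 [330. 415.] 722 upright IoU [0.8, 613.0, -204.0]
b 0.74 [381. 366.] 1283 upright IoU [0.82, 613.0, -254.0]
b 0.73 [318. 336.] 653 upright IoU [0.52, 603.0, -108.0]
b 0.71 [350. 354.] 886 upright IoU [0.62, 609.0, -204.0]
52.55
```

```bash
python3 -c "
from cell import env
print(env.job_done())"
```

```text
the job is handed in; nothing more can be done
None
```

I handed the job in at about 52.6 s of the 72 s limit. The bail is swung right back, and the bonnet and core stand upright in the front of the tray. By my final camera check, all four screens are upright in the row along the far wall. I didn't touch the jar or the bottle. I had used all ten picture views by then, so that check rests on the networks' readings, not on a picture I viewed.

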